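Offer an instrument lid to its hinge and hold it for the pin

TASK

Turn the indexing stand one click counter-clockwise (seen from above) by its upright peg, so the case's hinge comes in line with the waiting hinge pin, and let go of it there. Then lift the loose lid from its wooden rack and bring its knuckle down between the case's two knuckles, lid upright, so that all the holes line up for the pin. Finish while still holding the lid aligned there in the gripper, not pressed against the case, and leave the power box, drum and screwdriver where they are.

Things in the scene. Friction and masses are not known exactly. Their poses are not given: they have to be found in the camera images.
- stand: Fixed grey base of the indexing stand, a disc 200 mm across under the turntable. Origin at table height on the vertical turning axis, z up. On an arm of it stands a grey block 34 x 30 mm, 134 mm tall, at x = 66, y = -175 mm of this frame; it carries the 6 mm steel hinge pin, fixed, lying along the frame's y axis at x = 66 mm, height 118 mm, point at y = -102 mm.
- turntable (a joint): Turntable angle (rad), growing counter-clockwise from above. Sprung clicks at 0, 0.785 and 1.57; starts within 0.04 of 0, wanted at 0.785. About 2.5 N at the peg takes it over the hump half way; then it pulls itself in to within 0.03. At 0.785 the turntable's axes are parallel to the stand's: hinge on the stand's +x side, in line with the pin.
- index_peg (a point): Top centre of the upright round steel peg on the turntable: 16 mm diameter, top at height 105 mm, 60 mm of it free above the plate (plate top at 45 mm). It stands 120 mm from the turning axis, at bearing pi + 0.39 rad from the turntable's x axis (which points from the turning axis to the hinge). The case's nearest face is about 60 mm from it.
- case_holes (a point): Middle of the case's hinge, on the hole axis midway between its two steel knuckles: height 118 mm, 66 mm from the turning axis. y along the hole axis, x away from the case, z up. Knuckles: 18 mm diameter, 18 mm long, 10 mm hole; the gap between them is 30 mm, open from above; leaf plate 13 mm inward. Case: wooden, cream top, 100 (x) x 130 (y) mm, top at height 100 mm, clamped on.
- lid: Loose plywood lid 10 mm thick (x), 120 wide (y), 90 tall (z), 0.11 to 0.23 kg, a steel knuckle under its lower edge (18 mm diameter, 24 mm long, 10 mm hole). Origin: middle of that hole, y along it, z up. Panel spans z = 15 to 105 mm at x = 0; steel leaf plates up to z = 38 mm. Both faces are alike, either may face the case. Stands in the rack with its origin at height 30 mm.
- rack: Fixed wooden rack, foot 90 (x) x 150 (y) mm, origin at the middle of its underside. Two slotted end posts, 75 mm high, 40 to 70 mm either side of the middle along y, hold the lid's lower corners in 13 mm wide slots along y; the lid lifts straight out (35 mm up clears it).
- power_box: Bystander: aluminium box 120 x 70 x 45 mm with a black knob. Origin at the middle of its underside.
- goblet_drum: Bystander: small wooden drum, 84 mm across, 105 mm tall. Origin at the middle of its underside.
- screwdriver: Bystander: screwdriver lying on the table beyond the stand.

How it is judged:
By the outcome, as a careful person would: the job done as asked, in the order asked, and still so for the second after the job is handed in, while the arm keeps its last pose, push and grip.
It also fails if it takes over 54 s, if anything falls off the work surface, if the arm or the gripper's body presses on something with over 40 N, if the wrist force passes 120 N, or if a joint passes its speed limit or range.

ROBOT

A 7-joint arm with a two-finger parallel gripper is mounted at the origin on the work surface. World frame = base frame: x ahead of the robot, y to its left, z up, the work surface at z = 0. Lengths are in mm, angles in rad, forces in N, time in s.
With the tool pointing down it reaches from about 400 to 875 mm from the base axis. Payload 19.3 kg.
Tool frame: the origin (TCP) lies between the finger pads; the fingertips stand 8 mm ahead of it and the grasp point (between the pads) lies 11 mm behind it; z points along the fingers, y is the direction in which the jaws open and shut (so a half turn about z gives the same grasp; the last joint's range is limited). The gripper opens to 85 mm and grips with 20 to 120 N. Pads are 22 mm wide; open, the fingers measure 114 mm over their backs; the gripper's body (76 mm by 85 mm) begins 54 mm behind the grasp point. The pads swing forward as they close: fully open they stand 13 mm farther back than shut.
Start: joints at [1.162, 0.521, -0.036, 1.599, 0.021, 1.021, -0.113], TCP at [207.694, -589.473, 239.291] pointing down, gripper open.
Joint ranges: [-2.91, 2.91], [-0.3, 2.13], [-1.5, 1.42], [0.17, 2.43], [-1.26, 4.41], [0.16, 1.93], [-2.52, 2.52]. Speed limits (rad/s): [1.89, 1.89, 2.39, 2.39, 3.01, 3.01, 3.01].

INTERFACE

Orientations are given as a 3x3 rotation matrix whose columns are the frame's x, y, z axes.
In Python, from cell import get_obs, imaging, hand_in, spotter gives the robot as it stands.
- The arm moves only by the shell command python3 -m pendant 'ROWS' [FORCE]. ROWS is JSON, a list of rows, each a list of 3 entries, a list of its own where there are three numbers: the shift along the tool's x, y, z in mm, then the turn about the tool's z in degrees, then the finger opening in mm, from 0 to 85.4. A call has 1 to 12 rows; each row is the pose to reach, as a shift and turn from the pose commanded when the call began, along the tool's axes at that moment; what a row does not reach only later rows make up. A row lasts 1/10 s, in which the tool goes at most 50 mm and 8.59 degrees, less where a joint would pass 70% of its speed; a pose out of reach is approached as far as the arm can. A call with a gripper value outside its range is refused whole. The fingers move at their own pace and stop on an object; FORCE is the grip in N (left out, the last holds). Time passes only in rows, so rows that repeat a pose let the fingers close. It gives the time, the measured TCP pose, the force and the opening at its end, in the units of the state.
- get_obs(): the state, without advancing time (a new reading comes with each control period).
- imaging.get_image(name): name is "side" or "top" or "wrist"; returns a dict with "pixels" (480x640x3 uint8, red, green, blue), "z_map" (480x640 float32, mm along the optical axis (not along the pixel's ray), 0 where there is no reading), "mtx" (3x3 intrinsics, pixels), "pose" (4x4, takes a point from camera to world coordinates). Camera axes: x right, y down, z forward; pixel columns grow to the right and rows downward; lengths in mm; the calibration is good to about 2 mm. A picture is of the moment at which its call begins.
- hand_in(): hands the job in, once; it reports no verdict.
Trained networks look in the newest picture that a camera, given by its name, has taken for a name from the list of things; names that differ only in an ending like _2 or _b are one class to them, and where a whole thing is asked for, a point or a joint stands for the part that bears it (a point fixed in the world has none). Each returns a list of dicts, best first, with "score" (0 to 1); they miss things now and then, are a little off and sometimes report something else, mostly with a low value. They report only what shows in the picture. A call takes as long as a camera call.
- spotter.recognise(query, camera): "at" ([x, y, z] in mm, in the coordinates of the camera as it stood for that picture, good to about 4 mm: the middle of the surface that is visible of it).
The state is a dict: "t": time; "qpos": joint angles; "joint_velocities": joint speeds; "joint_torque": joint torques, N m; "position": TCP position; "eef_rot": TCP orientation; "ft_force": force on the tool from outside, world axes, zero at the start; "torque": the same for the moment, N m; "finger_gap": opening from 0.0 (shut) to 1.0 (fully open).
Only numpy, scipy, OpenCV 4.12 (cv2) and the standard library are available. Lean on these libraries where they do the work, as an engineer would, in place of code of your own. Each camera call takes 0.05 s, during which the arm holds its last target.

## Working session

There is one attempt and no reset: what is moved stays moved. The work goes in short steps, Python scripts to look and compute and a shell command to move; the robot and the scene stay as the last step left them, time stands still between calls to the robot, and variables do not carry over. Pictures are saved under pics/ and viewed, and the job is handed in when it is done.

```bash
mkdir -p pics; ls; cat > h.py <<'E'
import numpy as np, cv2
from cell import get_obs, imaging, hand_in, spotter
def shot(cam,name):
    im=imaging.get_image(cam); cv2.imwrite(f'pics/{name}.png',im['pixels'][:,:,::-1]); np.savez(f'pics/{name}.npz',**im); return im
def cloud(im):
    z=im['z_map'];K=im['mtx'];P=im['pose'];v,u=np.mgrid[:480,:640]
    p=np.stack([(u-K[0,2])/K[0,0]*z,(v-K[1,2])/K[1,1]*z,z],-1)
    w=p@P[:3,:3].T+P[:3,3]; w[z<=0]=np.nan; return w
def tow(im,p): return im['pose'][:3,:3]@np.array(p)+im['pose'][:3,3]
E
python3 - <<'E'
from h import *
np.set_printoptions(precision=3,suppress=True)
for c in ['side','top','wrist']:
    im=shot(c,c+'0'); print(c,im['pose'])
    if c!='wrist':
        for n in ['stand','turntable','index_peg','case_holes','lid','rack','power_box','goblet_drum','screwdriver']:
            for r in spotter.recognise(n,c)[:2]: print(n,r['score'],tow(im,r['at']))
o=get_obs();print(o)
E
```

```text
pics
side [[ -0.816  -0.286   0.502  -9.983]
 [ -0.578   0.441  -0.687 726.047]
 [ -0.025  -0.851  -0.525 753.689]
 [  0.      0.      0.      1.   ]]
stand 0.86 [557.334  -2.541  48.302]
turntable 0.59 [552.189   7.66   44.507]
index_peg 0.79 [551.81    9.18   45.774]
index_peg 0.55 [515.532 297.901  99.712]
case_holes 0.83 [549.814   9.575  49.824]
lid 0.74 [517.833 296.872 100.403]
rack 0.84 [505.156 310.982  15.353]
power_box 0.88 [ 406.981 -441.906   38.461]
power_box 0.16 [549.408   8.925  50.095]
goblet_drum 0.69 [681.387 286.381  96.7  ]
screwdriver 0.92 [823.469   7.694  21.524]
top [[   0.018   -0.99     0.137  448.79 ]
 [  -1.      -0.021   -0.017 -104.703]
 [   0.02    -0.137   -0.99  1224.663]
 [   0.       0.       0.       1.   ]]
stand 0.83 [585.725 -44.072  41.733]
turntable 0.94 [572.57  -35.403  42.081]
index_peg 0.67 [571.636 -35.859  40.142]
case_holes 0.67 [570.653 -31.136  42.144]
lid 0.92 [523.087 286.447 133.894]
rack 0.65 [520.507 292.017   9.952]
power_box 0.95 [ 409.61  -463.591   40.324]
goblet_drum 0.9 [697.692 268.212 102.165]
screwdriver 0.97 [829.129  -1.501  20.895]
wrist [[   0.331   -0.906   -0.264  273.872]
 [  -0.943   -0.318   -0.092 -565.254]
 [  -0.       0.279   -0.96   374.663]
 [   0.       0.       0.       1.   ]]
{'t': 1.05, 'qpos': array([ 1.162,  0.521, -0.036,  1.6  ,  0.021,  1.021, -0.113]), 'joint_velocities': array([ 0.002, -0.   ,  0.001, -0.   ,  0.   ,  0.001, -0.001]), 'joint_torque': array([  0.001, -92.688,   1.979, -37.025,   0.018,   0.002,   0.   ]), 'position': array([ 207.69 , -589.457,  239.289]), 'eef_rot': array([[ 0.943,  0.332, -0.   ],
       [ 0.332, -0.943,  0.   ],
       [-0.   , -0.   , -1.   ]]), 'ft_force': array([-0.369,  0.438, -0.726]), 'torque': array([ 0.064, -0.005, -0.031]), 'finger_gap': 0.9986303977241483}
```

View pics/top0.png

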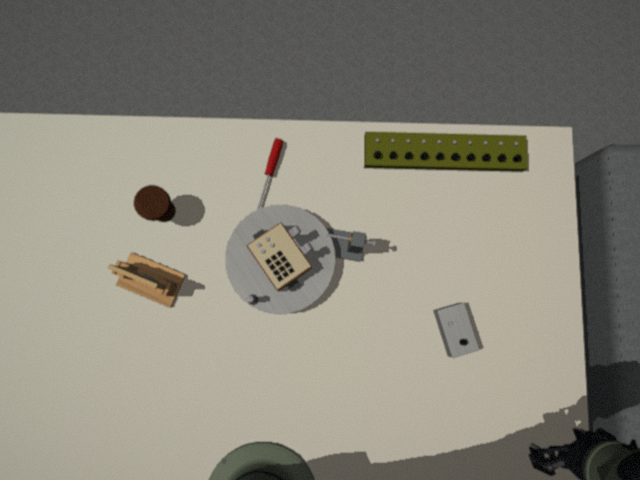

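View pics/side0.png

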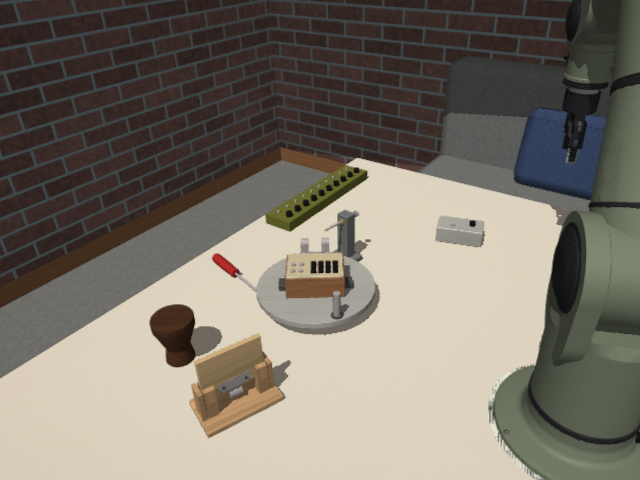

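```bash
python3 - <<'E'
from h import *
np.set_printoptions(precision=2,suppress=True)
for c in ['top','side']:
    im=dict(np.load(f'pics/{c}0.npz')); w=cloud(im); z=w[...,2]; px=im['pixels']
    near=np.hypot(w[...,0]-570,w[...,1]+35)<135
    m=near&(abs(z-45)<5); print(c,'plate',m.sum(),np.median(z[m]))
    ph=w[m]
    # boundary
    hull=cv2.convexHull(ph[:,:2].astype(np.float32))[:,0]
    print('circ',cv2.minEnclosingCircle(hull))
    m=near&(abs(z-100)<6); 
    n,l,s,cc=cv2.connectedComponentsWithStats(m.astype(np.uint8))
    for i in range(1,n):
        q=w[l==i]
        if len(q)>3: print('z100',len(q),q.mean(0),cv2.minAreaRect(q[:,:2].astype(np.float32)))
    m=near&(z>107)
    n,l,s,cc=cv2.connectedComponentsWithStats(m.astype(np.uint8))
    for i in range(1,n):
        q=w[l==i]; print('z>107',len(q),q.mean(0),q.max(0),cc[i])
    m=near&(z>60)&(z<125)
    n,l,s,cc=cv2.connectedComponentsWithStats(m.astype(np.uint8))
    for i in range(1,n):
        q=w[l==i]; print('z60+',len(q),q.mean(0),np.percentile(q,95,axis=0),cc[i])
    nb=np.hypot(w[...,0]-600,w[...,1]+200)<120
    m=nb&(z>126); q=w[m]; print('block',len(q),q.mean(0),cv2.minAreaRect(q[:,:2].astype(np.float32)))
    nb=np.hypot(w[...,0]-520,w[...,1]-290)<130
    m=nb&(z>120); q=w[m]; print('lid',len(q),q.mean(0),cv2.minAreaRect(q[:,:2].astype(np.float32)),np.percentile(q[:,2],[5,50,95]))
    m=nb&(abs(z-10)<12)&(z>4);q=w[m]; print('rackfoot',len(q),np.median(q[:,2]),cv2.minAreaRect(q[:,:2].astype(np.float32)))
E
python3 - <<'E'
import cv2
a=cv2.imread('pics/top0.png')[180:330,90:420];cv2.imwrite('pics/top0c.png',cv2.resize(a,None,fx=2.4,fy=2.4,interpolation=2))
E
```

```text
top plate 6056 44.33612216202664
circ ((570.2962036132812, -34.85604476928711), 134.82962036132812)
z100 2273 [576.68 -33.67  99.43] ((578.13623046875, -34.13432312011719), (130.02395629882812, 102.82640838623047), 36.03640365600586)
z100 36 [475.04  29.89 102.86] ((475.2916564941406, 29.482845306396484), (13.81127643585205, 13.510311126708984), 0.4905974864959717)
z>107 93 [632.34 -69.28 122.16] [645.62 -54.28 129.26] [294.28 231.35]
z>107 17 [ 625.   -151.29  119.7 ] [ 628.28 -145.09  124.82] [329.59 235.41]
z>107 88 [593.58 -97.11 122.6 ] [606.61 -83.35 129.78] [305.94 248.18]
z>107 1 [599.03 -17.75 107.6 ] [599.03 -17.75 107.6 ] [272. 246.]
z>107 2 [553.97 -52.83 108.65] [555.24 -51.57 110.01] [286.5 265.5]
z>107 1 [547.92 -35.55 107.34] [547.92 -35.55 107.34] [279. 268.]
z>107 1 [543.9  -65.78 107.03] [543.9  -65.78 107.03] [292. 270.]
z>107 1 [482.04  29.07 107.71] [482.04  29.07 107.71] [250. 296.]
z>107 1 [477.55  24.25 108.29] [477.55  24.25 108.29] [252. 298.]
z60+ 2637 [576.79 -36.62  98.49] [635.95  20.7  110.11] [280.06 256.12]
z60+ 17 [ 625.   -151.29  119.7 ] [ 628.15 
[... 1120 characters left out ...]
107 1 [479.06  37.59 107.06] [479.06  37.59 107.06] [333. 292.]
z60+ 20 [ 623.91 -149.49  119.92] [ 627.95 -140.05  122.65] [327.55 228.  ]
z60+ 1 [639.41 -76.38 124.04] [639.41 -76.38 124.04] [304. 238.]
z60+ 2782 [562.77 -15.22  92.83] [629.74  39.88 107.06] [315.55 272.48]
block 145 [ 609.28 -194.69  132.09] ((611.5819091796875, -166.34329223632812), (38.230838775634766, 158.13613891601562), 4.129252910614014)
lid 722 [518.37 298.47 130.53] ((519.6507568359375, 295.25775146484375), (120.28276062011719, 14.010366439819336), 68.84439086914062) [121.33 132.12 136.55]
rackfoot 2207 12.093867111371878 ((494.275390625, 305.029296875), (238.89157104492188, 158.15911865234375), 57.21302032470703)
```

View pics/top0c.png

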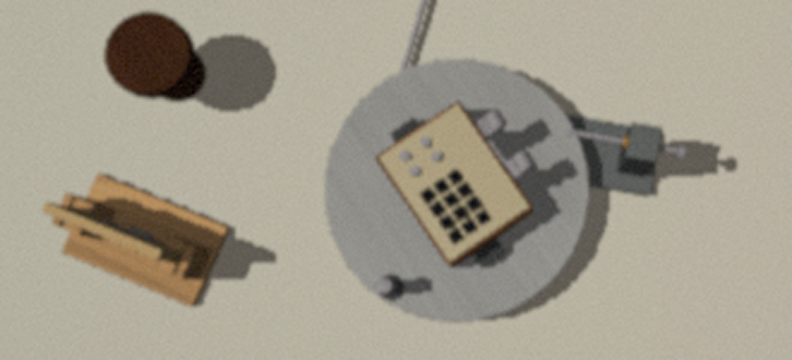

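```bash
python3 -m pendant '[[[458,-495,40],51,85],[[458,-495,40],51,85],[[458,-495,40],51,85],[[458,-495,40],51,85],[[458,-495,40],51,85],[[458,-495,40],51,85],[[458,-495,40],51,85],[[458,-495,40],51,85],[[458,-495,40],51,85],[[458,-495,40],51,85],[[458,-495,40],51,85],[[458,-495,40],51,85]]' 20
```

```text
t: 2.25
position: [438.3, -55.7, 205.2]
eef_rot: [[0.852, -0.524, 0.001], [-0.524, -0.852, -0.0], [0.001, -0.0, -1.0]]
ft_force: [0.9, -1.1, 0.1]
finger_gap: 1.0
```

```bash
python3 -m pendant '[[[-7,-46,3],0,85],[[-14,-90,6],0,85],[[-14,-90,6],0,85],[[-14,-90,6],0,85]]'
python3 - <<'E'
from h import *
np.set_printoptions(precision=2,suppress=True)
o=get_obs();print(o['position'])
im=shot('wrist','w1');w=cloud(im);z=w[...,2]
print(im['pose'])
m=(abs(z-103)<7)&(np.hypot(w[...,0]-475,w[...,1]-32)<25);q=w[m];print(len(q),q.mean(0),cv2.minEnclosingCircle(q[:,:2].astype(np.float32)))
E
```

```text
t: 2.65
position: [472.9, 27.1, 198.8]
eef_rot: [[0.853, -0.522, -0.0], [-0.522, -0.853, -0.0], [-0.0, 0.0, -1.0]]
ft_force: [0.4, -0.4, -0.1]
finger_gap: 0.989
[472.95  27.06 198.75]
[[ -0.52  -0.82  -0.24 532.75]
 [ -0.85   0.5    0.15  -9.37]
 [  0.     0.28  -0.96 334.11]
 [  0.     0.     0.     1.  ]]
475 [476.19  32.61 104.82] ((475.3442077636719, 33.280853271484375), 7.957305908203125)
```

View pics/w1.png

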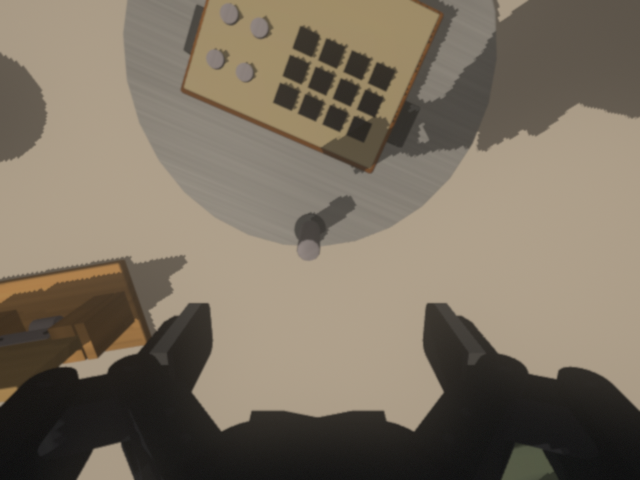

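```bash
python3 - <<'E'
from h import *
from scipy.optimize import least_squares
np.set_printoptions(precision=2,suppress=True)
for n in ['w1','top0','side0']:
    im=dict(np.load(f'pics/{n}.npz'));w=cloud(im);z=w[...,2]
    m=(abs(z-45)<(4 if n=='w1' else 6))&(np.hypot(w[...,0]-576,w[...,1]+33)<160)
    m=cv2.morphologyEx(m.astype(np.uint8),cv2.MORPH_OPEN,np.ones((3,3)))
    ph=w[m>0]
    # outer boundary: furthest point per bearing about guess
    c=np.array([576.,-33.])
    for k in range(4):
        d=ph[:,:2]-c;a=np.degrees(np.arctan2(d[:,1],d[:,0])).astype(int)//2;r=np.hypot(*d.T)
        B=np.array([ph[a==b][np.argmax(r[a==b]),:2] for b in np.unique(a) if (a==b).sum()>3 and r[a==b].max()>120])
        f=least_squares(lambda p:np.hypot(B[:,0]-p[0],B[:,1]-p[1])-p[2],[*c,135],loss='soft_l1');c=f.x[:2]
    print(n,f.x,len(B))
    case=w[(abs(z-100)<4)&(np.hypot(w[...,0]-578,w[...,1]+33)<90)]
    print(' case',cv2.minAreaRect(case[:,:2].astype(np.float32)))
E
```

```text
w1 [576.94 -29.81 134.98] 110
 case ((576.8726806640625, -29.681488037109375), (129.80462646484375, 99.55062103271484), 35.81961441040039)
top0 [577.06 -32.79 134.16] 178
 case ((577.9954833984375, -34.381988525390625), (129.41673278808594, 102.6064224243164), 35.981689453125)
side0 [575.99 -28.92 134.72] 147
 case ((577.7225952148438, -31.10736846923828), (129.46434020996094, 110.19539642333984), 35.99969482421875)
```

```bash
python3 -m pendant '[[[-1,-6.5,30],0,60],[[-1,-6.5,60],0,50],[[-1,-6.5,90],0,45],[[-1,-6.5,121],0,40],[[-1,-6.5,121],0,35],[[-1,-6.5,121],0,30]]' 20
python3 -m pendant '[[[0,0,0],0,20],[[0,0,0],0,10],[[0,0,0],0,10],[[0,0,0],0,10],[[0,0,0],0,10]]' 20
```

```text
t: 3.3
position: [475.4, 31.5, 78.6]
eef_rot: [[0.851, -0.525, -0.001], [-0.525, -0.851, -0.0], [-0.0, 0.001, -1.0]]
ft_force: [-0.4, -0.4, 0.3]
finger_gap: 0.351
t: 3.8
position: [476.5, 32.4, 79.5]
eef_rot: [[0.852, -0.524, 0.003], [-0.524, -0.852, 0.0], [0.002, -0.002, -1.0]]
ft_force: [-0.5, -0.0, 7.6]
finger_gap: 0.18
```

```bash
python3 -m pendant '[[[0.4,9.4,0],-4.5,10],[[1.5,18.7,0],-9,10],[[3.3,27.9,0],-13.5,10],[[5.9,37,0],-18,10],[[9.1,45.8,0],-22.5,10],[[13,54.3,0],-27,10],[[17.6,62.5,0],-31.5,10],[[22.8,70.3,0],-36,10],[[28.7,77.7,0],-40.5,10],[[35,84.6,0],-45,10],[[35,84.6,0],-45,10],[[35,84.6,0],-45,10]]' 20
python3 - <<'E'
from h import *
np.set_printoptions(precision=2,suppress=True)
im=shot('wrist','w2');im=shot('top','top2')
E
```

```text
t: 5.0
position: [462.0, -58.7, 79.6]
eef_rot: [[0.973, 0.231, 0.003], [0.231, -0.973, -0.001], [0.003, 0.001, -1.0]]
ft_force: [-2.0, 0.7, 10.7]
finger_gap: 0.182
```

View pics/w2.png

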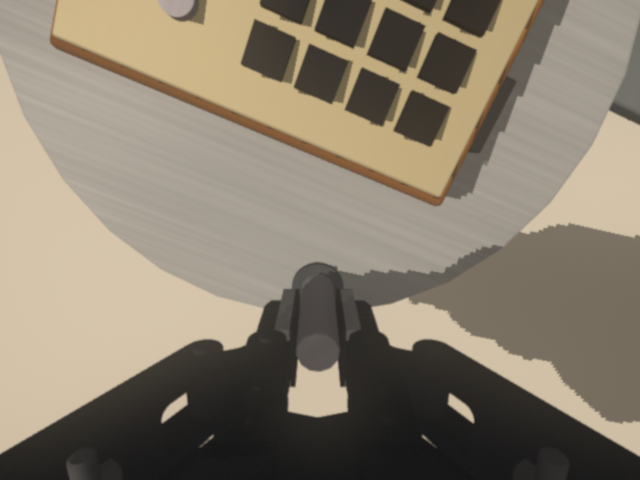

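View pics/top2.png

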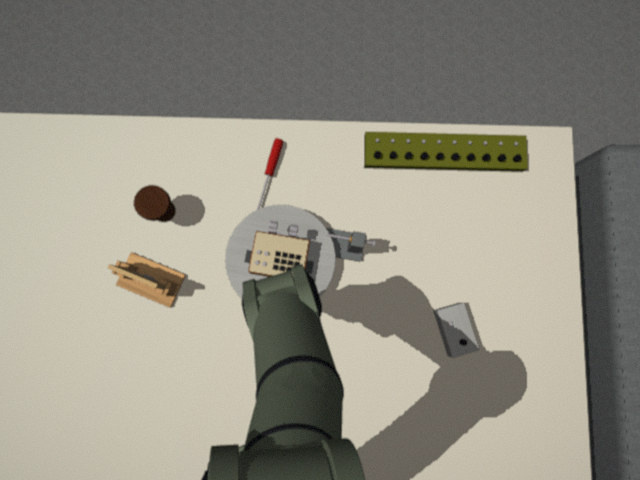

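```bash
python3 -m pendant '[[[0,0,0],0,25],[[0,0,0],0,40],[[0,0,0],0,50],[[0,0,0],0,50],[[0,0,-30],0,50],[[0,0,-75],0,60],[[0,0,-120],0,70],[[0,0,-165],0,85],[[0,0,-165],0,85],[[0,0,-165],0,85]]' 20
python3 - <<'E'
from h import *
np.set_printoptions(precision=2,suppress=True)
im=shot('wrist','w3');w=cloud(im);z=w[...,2]
c=np.array([576.9,-29.8])
case=w[(abs(z-100)<4)&(np.hypot(w[...,0]-c[0],w[...,1]-c[1])<90)]
print(' case',cv2.minAreaRect(case[:,:2].astype(np.float32)))
m=(abs(z-103)<7)&(np.hypot(w[...,0]-460,w[...,1]+57)<25);q=w[m];print('peg',len(q),cv2.minEnclosingCircle(q[:,:2].astype(np.float32)))
d=np.array(cv2.minEnclosingCircle(q[:,:2].astype(np.float32))[0])-c;print(np.degrees(np.arctan2(d[1],d[0])),np.hypot(*d))
E
```

```text
t: 6.1
position: [461.2, -58.2, 243.7]
eef_rot: [[0.973, 0.232, 0.002], [0.232, -0.973, -0.001], [0.002, 0.001, -1.0]]
ft_force: [0.5, -0.1, -0.6]
finger_gap: 0.994
 case ((578.6759643554688, -30.28337860107422), (129.77682495117188, 103.184814453125), 81.14324188232422)
peg 336 ((460.67071533203125, -57.88716506958008), 7.859159469604492)
-166.4147440911172 119.57481112706618
```

View pics/w3.png

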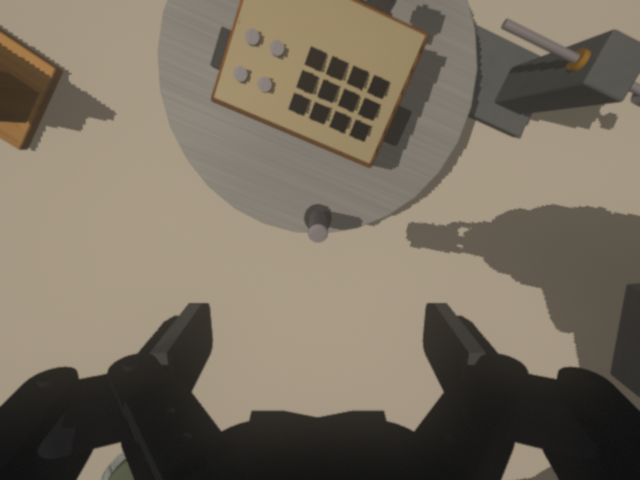

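```bash
python3 -m pendant '[[[42,6,0],0,85],[[84,12,0],0,85],[[84,12,0],0,85],[[84,12,0],0,85],[[84,12,0],0,85]]' 20
python3 - <<'E'
from h import *
np.set_printoptions(precision=2,suppress=True)
im=shot('wrist','w4');w=cloud(im);z=w[...,2]
m=(z>107)
n,l,s,cc=cv2.connectedComponentsWithStats(m.astype(np.uint8))
for i in range(1,n):
    q=w[l==i]
    if len(q)>20: print(len(q),q.min(0),q.max(0),q.mean(0),cc[i],cv2.minAreaRect(q[:,:2].astype(np.float32)))
E
```

```text
t: 6.65
position: [544.4, -50.2, 242.0]
eef_rot: [[0.973, 0.232, -0.002], [0.232, -0.973, 0.0], [-0.002, -0.001, -1.0]]
ft_force: [0.2, -0.1, 1.2]
finger_gap: 0.997
1189 [628.77 -26.28 107.27] [655.87  -4.98 129.45] [641.78 -15.99 124.16] [302.21  85.89] ((642.5100708007812, -15.790093421936035), (18.076335906982422, 25.16969871520996), 81.17984008789062)
1123 [621.41 -73.39 107.84] [648.36 -52.45 129.94] [634.49 -62.72 124.14] [368.66 115.16] ((635.0811157226562, -63.200592041015625), (18.0640926361084, 25.051395416259766), 81.09764862060547)
4490 [ 596.04 -254.14  107.15] [ 633.72 -140.17  137.41] [ 615.77 -205.43  128.06] [561.11 193.31] ((617.4585571289062, -196.70668029785156), (114.31956481933594, 34.046993255615234), 80.9668197631836)
62272 [ 516.8  -123.35  247.01] [573.56  25.61 334.5 ] [553.08 -47.65 307.44] [318.91 419.19] ((547.7244262695312, -48.73200225830078), (34.388004302978516, 149.42291259765625), 13.188749313354492)
```

View pics/w4.png

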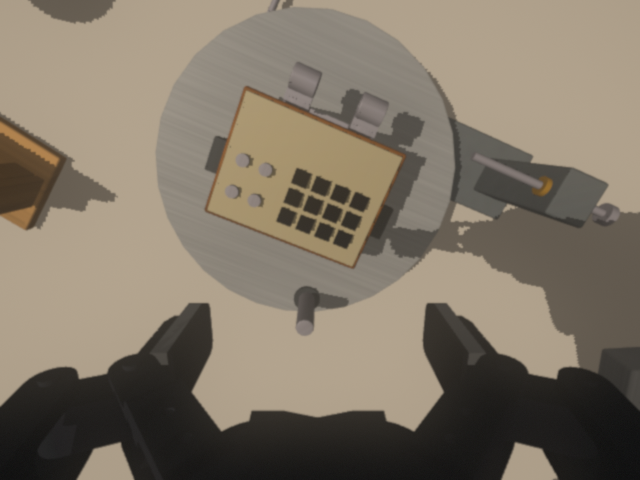

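```bash
python3 -m pendant '[[[8,-48,0],-8,85],[[16,-96,0],-16,85],[[24,-144,0],-24,85],[[32,-192,0],-32,85],[[40,-240,0],-40,85],[[48,-288,0],-48,85],[[56,-338,0],-55,85],[[56,-338,0],-55,85],[[56,-338,0],-55,85],[[56,-338,0],-55,85],[[56,-338,0],-55,85],[[56,-338,0],-55,85]]' 20
python3 - <<'E'
from h import *
np.set_printoptions(precision=2,suppress=True)
im=shot('wrist','w5');w=cloud(im);z=w[...,2]
q=w[(z>126)&(z<145)&(np.hypot(w[...,0]-520,w[...,1]-292)<90)]
print(len(q),q.mean(0),np.percentile(q[:,2],[5,50,95]),cv2.minAreaRect(q[:,:2].astype(np.float32)))
E
```

```text
t: 7.9
position: [521.9, 290.5, 243.1]
eef_rot: [[0.37, 0.929, 0.0], [0.929, -0.37, -0.0], [-0.0, 0.001, -1.0]]
ft_force: [-0.2, -0.3, -0.0]
finger_gap: 0.994
2365 [521.64 299.15 135.72] [134.52 135.76 136.81] ((520.2998657226562, 295.735107421875), (119.47437286376953, 10.022587776184082), 68.67627716064453)
```

View pics/w5.png

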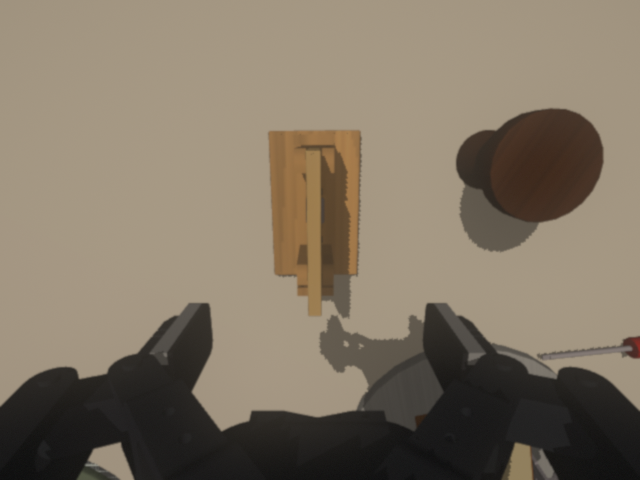

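```bash
python3 -m pendant '[[[4,-3.4,20],-0.4,80],[[4,-3.4,60],-0.4,70],[[4,-3.4,100],-0.4,60],[[4,-3.4,130],-0.4,50],[[4,-3.4,144],-0.4,45],[[4,-3.4,144],-0.4,40],[[4,-3.4,144],-0.4,35],[[4,-3.4,144],-0.4,30]]' 50
python3 -m pendant '[[[0,0,0],0,24],[[0,0,0],0,18],[[0,0,0],0,14]]' 50
python3 - <<'E'
from h import *
im=shot('wrist','w6')
E
```

```text
t: 8.75
position: [520.6, 297.0, 100.6]
eef_rot: [[0.362, 0.932, 0.002], [0.932, -0.362, 0.001], [0.002, 0.001, -1.0]]
ft_force: [0.2, 0.4, -0.3]
finger_gap: 0.353
t: 9.05
position: [520.1, 296.6, 99.4]
eef_rot: [[0.362, 0.932, 0.001], [0.932, -0.362, 0.0], [0.0, 0.0, -1.0]]
ft_force: [-1.1, -1.1, 0.1]
finger_gap: 0.168
```

View pics/w6.png

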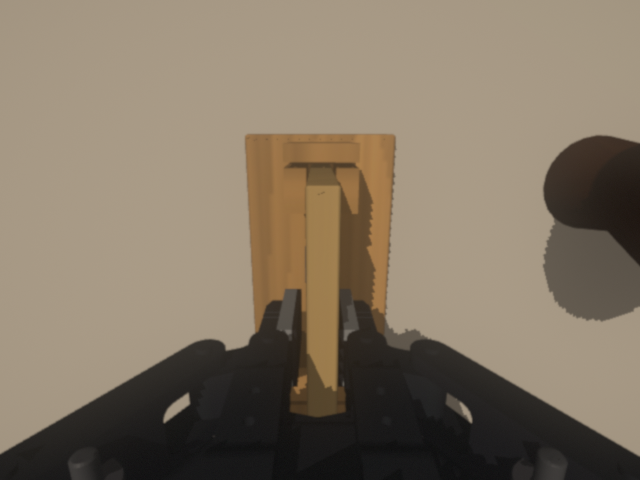

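Well centred between the pads (pixels x 305–342, pads at 290/352). Close and lift.

```bash
python3 -m pendant '[[[0,0,0],0,8],[[0,0,0],0,5],[[0,0,0],0,5],[[0,0,0],0,5],[[0,0,0],0,5],[[0,0,0],0,5]]' 50
python3 -m pendant '[[[0,0,-10],0,5],[[0,0,-25],0,5],[[0,0,-40],0,5],[[0,0,-70],0,5],[[0,0,-110],0,5],[[0,0,-140],0,5],[[0,0,-150],0,5],[[0,0,-150],0,5]]' 50
```

```text
t: 9.7
position: [520.0, 296.5, 99.2]
eef_rot: [[0.362, 0.932, 0.0], [0.932, -0.362, 0.0], [0.0, 0.0, -1.0]]
ft_force: [0.0, -0.8, 5.3]
finger_gap: 0.113
t: 10.5
position: [520.1, 296.9, 250.9]
eef_rot: [[0.361, 0.932, 0.002], [0.932, -0.361, 0.001], [0.002, 0.002, -1.0]]
ft_force: [-0.5, -0.8, -1.5]
finger_gap: 0.111
```

```bash
python3 -m pendant '[[[-20,17,0],-1,5],[[-50,44,0],-2,5],[[-85,74,0],-4,5],[[-120,105,0],-5,5],[[-155,135,0],-7,5],[[-190,166,0],-8,5],[[-225,197,0],-10,5],[[-250,218,0],-11,5],[[-265,231,0],-12,5],[[-269,235,0],-12.3,5],[[-269,235,0],-12.3,5],[[-269,235,0],-12.3,5]]' 50
python3 -m pendant '[[[0,0,0],0,5],[[0,0,0],0,5]]' 50
python3 - <<'E'
from h import *
np.set_printoptions(precision=2,suppress=True)
for c in ['side','top','wrist']: shot(c,c+'7')
for c in ['side','top','wrist']:
    im=dict(np.load(f'pics/{c}7.npz'));w=cloud(im);z=w[...,2]
    for lo,hi in [(245,300),(180,300)]:
        m=(z>lo)&(z<hi)&(abs(w[...,0]-642)<60)&(abs(w[...,1]+40)<90)
        q=w[m]
        # wood colour
        p=im['pixels'][m].astype(int);wood=(p[:,0]-p[:,2]>30);q=q[wood]
        if len(q)>20: print(c,lo,len(q),np.percentile(q,[1,50,99],axis=0).tolist(),cv2.minAreaRect(q[:,:2].astype(np.float32)))
E
```

```text
t: 11.7
position: [641.3, -37.7, 248.5]
eef_rot: [[0.153, 0.988, -0.001], [0.988, -0.153, 0.001], [0.001, -0.001, -1.0]]
ft_force: [0.1, 0.4, -0.6]
finger_gap: 0.108
t: 11.9
position: [641.6, -38.2, 249.1]
eef_rot: [[0.153, 0.988, 0.0], [0.988, -0.153, 0.0], [0.0, 0.0, -1.0]]
ft_force: [-0.6, -0.4, -0.5]
finger_gap: 0.111
side 245 554 [[625.8328616742779, -96.18689821570784, 245.29735804733787], [640.5856865291182, -10.578213554088506, 264.0990667471989], [653.162419784912, 21.444067730553332, 286.57702240989]] ((636.6732788085938, -38.27946853637695), (123.48292541503906, 13.946416854858398), 78.62533569335938)
side 180 1201 [[625.9576170988315, -96.27436997389327, 197.06559352630825], [639.836637107935, -13.287976890701088, 241.30028597925116], [652.9860728032352, 21.772034303844862, 285.9645787706865]] ((636.97998046875, -38.34316635131836), (123.52391052246094, 14.264434814453125), 78.861572265625)
wrist 245 8039 [[635.0241701158586, -53.85866991772173, 253.98698733665103], [644.9765089671106, -10.434145803510567, 285.5447722217272], [653.7287225360527, 20.55468974562466, 286.9075103136848]] ((640.0691528320312, -16.914932250976562), (77.56536102294922, 23.01959991455078), 76.93470001220703)
wrist 180 8209 [[635.0334966723602, -53.82737050388024, 226.30545316708626], [645.0929379661885, -9.655812993413953, 285.5283136242221], [653.8378925760863, 20.610063347200064, 286.9002180395597]] ((640.0691528320312, -16.914932250976562), (77.56536102294922, 23.01959991455078), 76.93470001220703)
```

View pics/side7.png

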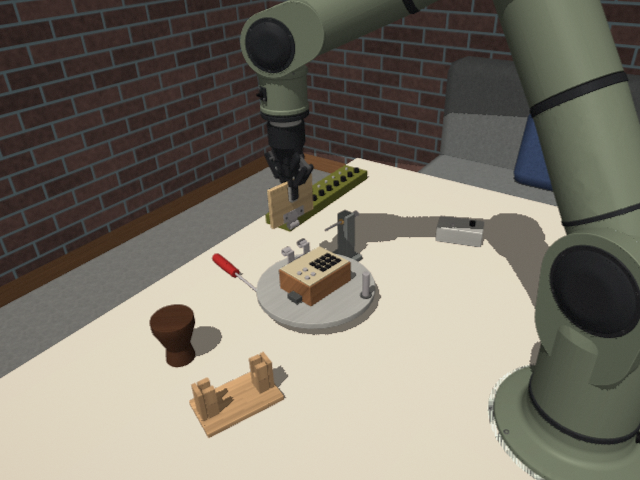

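View pics/wrist7.png

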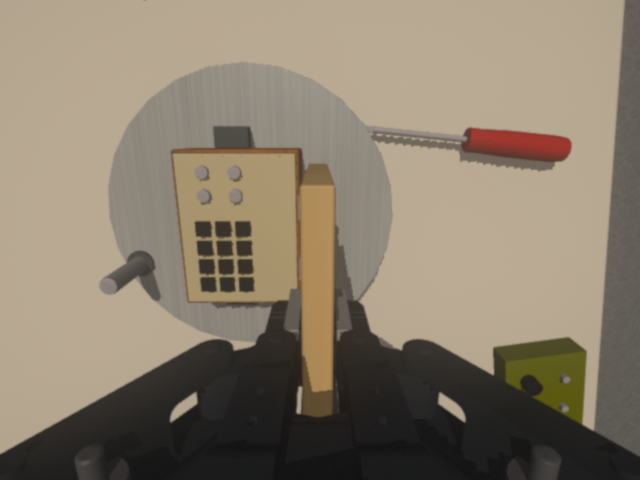

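```bash
python3 - <<'E'
from h import *
from scipy.optimize import least_squares
np.set_printoptions(precision=2,suppress=True)
for n in ['w3','w4','wrist7']:
    im=dict(np.load(f'pics/{n}.npz'));w=cloud(im);z=w[...,2]
    m=(abs(z-45)<4)&(np.hypot(w[...,0]-577,w[...,1]+30)<142)
    m=cv2.morphologyEx(m.astype(np.uint8),cv2.MORPH_OPEN,np.ones((3,3)))
    ph=w[m>0];c=np.array([577.,-30.])
    for k in range(4):
        d=ph[:,:2]-c;a=np.degrees(np.arctan2(d[:,1],d[:,0])).astype(int)//2;r=np.hypot(*d.T)
        B=np.array([ph[a==b][np.argmax(r[a==b]),:2] for b in np.unique(a) if (a==b).sum()>3 and r[a==b].max()>125])
        f=least_squares(lambda p:np.hypot(B[:,0]-p[0],B[:,1]-p[1])-p[2],[*c,135],loss='soft_l1');c=f.x[:2]
    print(n,f.x,len(B))
    case=w[(abs(z-100)<3)&(np.hypot(w[...,0]-c[0],w[...,1]-c[1])<90)]
    print(' case',cv2.minAreaRect(case[:,:2].astype(np.float32)))
o=get_obs();R=o['eef_rot'];T=o['position']
im=dict(np.load('pics/wrist7.npz'));w=cloud(im);t=(w-T)@R
p=im['pixels'].astype(int)
m=(w[...,2]>282)&(p[...,0]-p[...,2]>30)&(abs(t[...,1])<12)
for lo in range(-20,61,10):
    q=t[m&(t[...,0]>=lo)&(t[...,0]<lo+10)]
    if len(q)>20: print(lo,len(q),np.percentile(q[:,1],[2,98]),np.percentile(q[:,1],[2,98]).mean(),np.median(q[:,2]))
print('end',np.nanmax(t[...,0][m]))
E
```

```text
w3 [577.06 -30.03 134.95] 116
 case ((578.7044067382812, -30.288169860839844), (129.2752227783203, 103.10603332519531), 81.1606674194336)
w4 [577.17 -29.81 134.92] 177
 case ((578.7169799804688, -30.208297729492188), (129.158203125, 102.58722686767578), 81.28166961669922)
wrist7 [577.37 -29.7  134.95] 154
 case ((577.5118408203125, -29.388633728027344), (129.06271362304688, 99.34912872314453), 81.08558654785156)
-20 480 [-5.69  3.66] -1.0165462248567672 -36.5101929102142
-10 786 [-5.64  3.73] -0.9528182378807346 -36.531341777492145
0 881 [-5.8   3.92] -0.9395690883172829 -36.524362472977636
10 917 [-5.69  3.83] -0.9329963255237883 -36.53043821690998
20 1016 [-5.86  3.73] -1.0620781767517908 -36.52847259288683
30 1084 [-5.73  3.91] -0.9111569775786263 -36.535856017942606
40 1191 [-5.86  3.75] -1.054176973003793 -36.525665665587454
50 1263 [-5.72  3.72] -1.0020260716614031 -36.51204246989386
end 59.70155131944846
```

```bash
python3 - <<'E'
from h import *
np.set_printoptions(precision=4,suppress=True)
o=get_obs();R=o['eef_rot'];T=o['position']
im=dict(np.load('pics/wrist7.npz'));P=im['pose'];print(im['mtx']);print(R.T@P[:3,:3]);print((P[:3,3]-T)@R, T)
z=im['z_map'];p=im['pixels'].astype(int);w=cloud(im)
for r in (200,250,300,350,400):
    c=np.where((w[r,:,2]>282)&(abs(np.arange(640)-319)<40)&(p[r,:,0]-p[r,:,2]>30))[0]; print(r,c.min(),c.max(),z[r,c].mean())
E
```

```text
[[360.516    0.     317.3141]
 [  0.     360.516  243.309 ]
 [  0.       0.       1.    ]]
[[-0.0006 -0.9603 -0.2791]
 [ 1.     -0.0005 -0.0003]
 [ 0.0002 -0.2791  0.9603]]
[  71.6723   -0.9305 -135.3735] [641.7073 -38.8188 249.0597]
200 300 335 99.509674
250 301 334 103.59551
300 301 333 107.82811
350 302 333 112.76657
400 303 332 117.79232
```

```bash
cat > lid.py <<'E'
from h import *
np.set_printoptions(precision=3,suppress=True)
def lid(im,zmin):
    w=cloud(im);p=im['pixels'].astype(int);P=im['pose']
    xa=-P[:3,1]*np.array([1,1,0]);xa/=np.linalg.norm(xa);ya=P[:3,0]
    m=(w[...,2]>zmin)&(p[...,0]-p[...,2]>30)&(abs((w-P[:3,3])@ya)<12)
    q=w[m];s=(q-P[:3,3])@xa;l=(q-P[:3,3])@ya
    zt=np.median(q[:,2])
    k=abs(q[:,2]-zt)<2; s=s[k];l=l[k]
    b=np.arange(np.floor(s.min()),s.max()-3,5)
    mid=[(c+2.5,np.percentile(l[(s>=c)&(s<c+5)],[3,97]).mean()) for c in b if ((s>=c)&(s<c+5)).sum()>100]
    a=np.polyfit(*np.array(mid).T,1)
    end=s.max(); cs=end-60
    ctr=P[:3,3]+xa*cs+ya*np.polyval(a,cs)
    d=xa+ya*a[0]
    print('centre',ctr[:2],'top z',zt,'angle',np.degrees(np.arctan2(d[1],d[0])),'camX',np.degrees(np.arctan2(xa[1],xa[0])))
    H=np.array([642.25,-40.0]);e=H-ctr[:2];print('need world',e,'along toolX',e@xa[:2],'toolY',e@ya[:2])
E
python3 -c "
from lid import *
lid(dict(np.load('pics/wrist7.npz')),280)
for i in range(4):
    print(get_obs()['position'])
lid(shot('wrist','w8'),280)
print(get_obs()['position'])
"
```

```text
centre [640.663 -38.967] top z 285.58235433643125 angle 81.09817090188072 camX 81.10089027483956
need world [ 1.587 -1.033] along toolX -0.7746286666190988 toolY 1.7276375089778278
[641.707 -38.819 249.06 ]
[641.707 -38.819 249.06 ]
[641.707 -38.819 249.06 ]
[641.707 -38.819 249.06 ]
centre [640.672 -39.184] top z 285.5510104499631 angle 81.07884638975361 camX 81.08819325060145
need world [ 1.578 -0.816] along toolX -0.5613594241238543 toolY 1.6850988689488064
[641.709 -38.9   249.041]
```

```bash
python3 -m pendant '[[[-0.6,1.6,10],0,5],[[-0.6,1.6,25],0,5],[[-0.6,1.6,38],0,5],[[-0.6,1.6,40],0,5],[[-0.6,1.6,40],0,5],[[-0.6,1.6,40],0,5],[[-0.6,1.6,40],0,5]]' 50
python3 -c "
from lid import *
lid(shot('wrist','w9'),235)
print(get_obs()['position'])
shot('side','side9');shot('top','top9')
a=cv2.imread('pics/side9.png')[150:330,200:420];cv2.imwrite('pics/side9c.png',cv2.resize(a,None,fx=3.3,fy=3.3,interpolation=2))
"
```

```text
t: 12.8
position: [643.5, -40.0, 209.5]
eef_rot: [[0.155, 0.988, 0.001], [0.988, -0.155, -0.0], [0.0, 0.001, -1.0]]
ft_force: [0.7, -0.3, -1.0]
finger_gap: 0.111
centre [642.382 -40.364] top z 245.96170560488594 angle 81.05172928732438 camX 81.04663345677415
need world [-0.132  0.364] along toolX 0.33868175937645745 toolY -0.18664065570239427
[643.469 -40.011 209.459]
```

View pics/side9c.png

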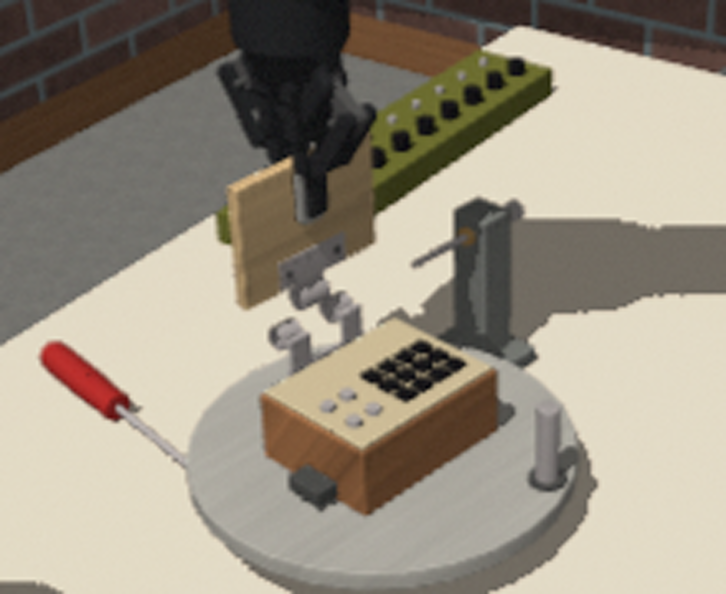

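View pics/w9.png

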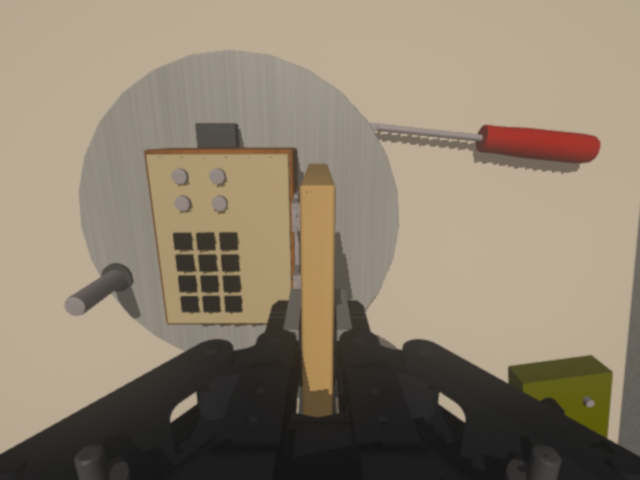

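```bash
python3 -m pendant '[[[0.2,-0.2,5],0,5],[[0.2,-0.2,10],0,5],[[0.2,-0.2,14],0,5],[[0.2,-0.2,18],0,5],[[0.2,-0.2,21],0,5],[[0.2,-0.2,22],0,5],[[0.2,-0.2,22],0,5],[[0.2,-0.2,22],0,5],[[0.2,-0.2,22],0,5]]' 50
python3 -c "
from lid import *
lid(shot('wrist','w10'),214)
o=get_obs();print(o['position'],o['ft_force'])
shot('side','side10');shot('top','top10')
a=cv2.imread('pics/side10.png')[180:300,250:390];cv2.imwrite('pics/side10c.png',cv2.resize(a,None,fx=5,fy=5,interpolation=2))
a=cv2.imread('pics/top10.png')[200:290,220:350];cv2.imwrite('pics/top10c.png',cv2.resize(a,None,fx=5,fy=5,interpolation=2))
"
```

```text
t: 13.85
position: [643.2, -39.8, 187.1]
eef_rot: [[0.155, 0.988, 0.0], [0.988, -0.155, 0.0], [0.0, 0.0, -1.0]]
ft_force: [0.5, -0.2, -1.6]
finger_gap: 0.108
centre [642.103 -40.19 ] top z 223.64273997131315 angle 81.01461511712486 camX 81.05540217716003
need world [0.147 0.19 ] along toolX 0.21041408236225434 toolY 0.11552931311424383
[643.142 -39.83  187.107] [-0.23   0.056 -0.997]
```

View pics/side10c.png

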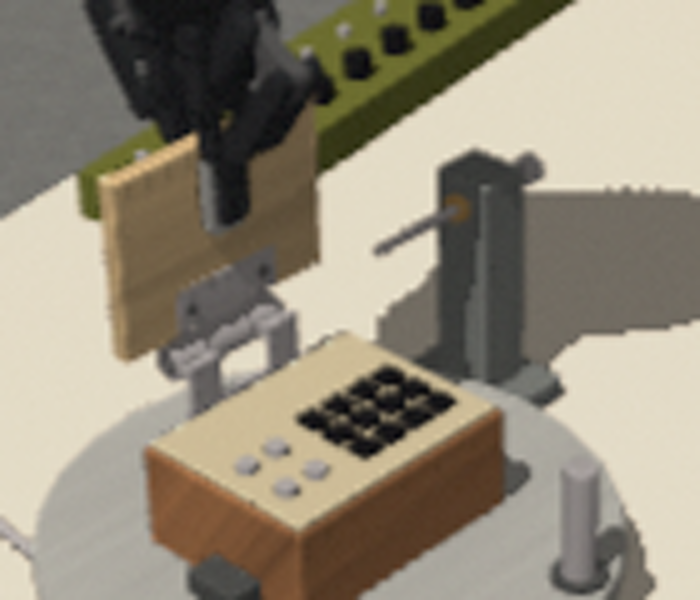

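View pics/w10.png

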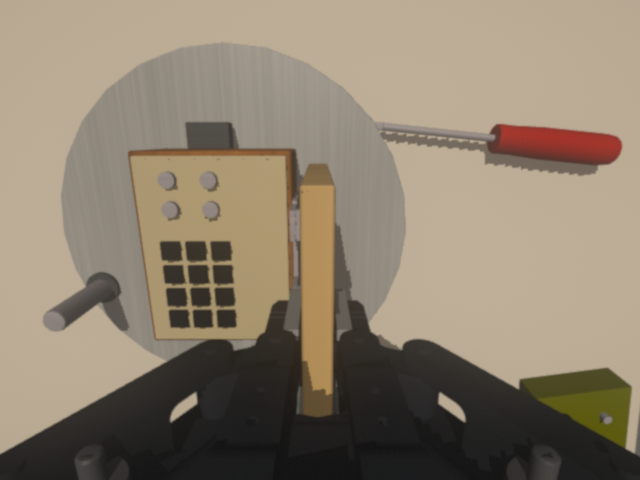

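```bash
python3 -c "
from h import *
np.set_printoptions(precision=2,suppress=True)
a=np.radians(-8.9);ex=np.array([np.cos(a),np.sin(a),0]);ey=np.array([-ex[1],ex[0],0]);C=np.array([577.1,-29.85,0])
for n in ['side10','top10']:
    im=dict(np.load(f'pics/{n}.npz'));w=cloud(im);s=np.stack([(w-C)@ex,(w-C)@ey,w[...,2]],-1)
    p=im['pixels'].astype(int);wood=p[...,0]-p[...,2]>30
    m=wood&(s[...,2]>140)&(s[...,2]<215)&(abs(s[...,0]-66)<25)&(abs(s[...,1])<55)
    if m.sum(): print(n,'panel face x',m.sum(),np.percentile(s[m],[10,50,90],axis=0).tolist())
    for nm,lo,hi in [('kn-',-33,-15),('lidkn',-11,11),('kn+',15,33)]:
        m=(s[...,1]>lo)&(s[...,1]<hi)&(abs(s[...,0]-62)<25)&(s[...,2]>112)&(s[...,2]<130)&~wood
        if m.sum(): print(n,nm,m.sum(),np.percentile(s[m],[5,50,95],axis=0).tolist())
    m=(abs(s[...,0])<45)&(abs(s[...,1])<60)&(abs(s[...,2]-100)<5);q=s[(abs(s[...,0])<60)&(abs(s[...,1])<75)&(abs(s[...,2]-100)<3)]
    print('case top x',np.percentile(q[:,0],[1,99]),'y',np.percentile(q[:,1],[1,99]),np.median(q[:,2]))
    m=(s[...,2]>110)&(s[...,2]<126)&(s[...,1]<-100)&(s[...,1]>-150)&(abs(s[...,0]-66)<14)
    if m.sum(): print('pin',m.sum(),np.percentile(s[m],[5,50,95],axis=0).tolist())
"
```

```text
side10 panel face x 758 [[59.278084970354215, -46.05365595665095, 152.00198975532464], [61.23185588894749, 16.864544123107034, 176.1442588757988], [63.099705100955426, 48.26034419980958, 204.2149562421006]]
side10 kn- 71 [[49.05251120191596, -31.20888853604432, 112.8326260608847], [56.70411761865524, -22.644771322878217, 121.82469623323925], [66.67959753570136, -15.428312140756377, 127.6584419753471]]
side10 lidkn 60 [[56.1150804908113, -10.410382836246656, 114.48737085128649], [60.48556234137367, 0.1804993568279865, 123.96415045046649], [69.29694014806483, 9.286241373884385, 129.74543649894247]]
side10 kn+ 89 [[49.026849564011314, 16.09111858294807, 113.05965426055779], [58.28095695943616, 26.053250240863637, 121.76546561650741], [71.3103659991762, 32.243280217771705, 126.97524683586569]]
case top x [-49.3   51.53] y [-60.72  63.17] 100.46697435894305
pin 40 [[61.438778169305124, -147.16177891499427, 116.52348777129409], [65.0546581617006, -122.44876265352161, 120.15582171631638], [68.03653967779294, -103.12408007582854, 123.57333412860537]]
case top x [-48.68   9.71] y [28.71 60.32] 99.32713993217567
pin 36 [[63.64945428589733, -148.4200629403227, 116.14619469726085], [65.95935908460987, -134.43154017715943, 119.94311564831708], [68.58815593564026, -120.44930226315698, 122.49097196356826]]
```

```bash
python3 -c "
from h import *
o=get_obs();print(o['t'],o['position'],o['ft_force'],o['finger_gap'])
print(hand_in())"
```

```text
14.0 [643.1152404  -39.79800349 187.07281243] [ 0.06975078 -1.31526552 -1.3385186 ] 0.1128674937362561
the job is handed in; nothing more can be done
None
```

I turned the stand one click by its peg and let go. Then I lifted the lid from its rack and lowered its knuckle between the case's knuckles. The job was handed in at t = 14.0 s with the lid still held there.

**Stand:** after I let go, the turntable had moved about 45.3° counter-clockwise. The hinge axis lies at 81.1°, and the pin and its block lie at 81.0°.

**Lid:** the wrist camera put it within about 0.2 mm of the hinge middle across and along the axis. The hole height was about 117.9 mm (target 118). The lid's angle was 81.0°. The side camera put its face at 61.2 mm from the turning axis, where 61 was expected.

**Contact:** the force on the tool was below 2 N, so the lid was not pressing on the case. The lid was still gripped, at about 9.6 mm opening.

**Disagreement:** the arm's own position reading differed from the wrist camera by about 1 mm across the hinge. I trusted the camera, because its fixes on the turning axis agreed to about 0.5 mm from several views and the side camera agreed with it.

**Not checked:** I did not measure lean in the lid directly. I did not touch the power box, drum or screwdriver, but I did not re-measure their positions at the end.

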